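# Hold the hidden bolt head against the nut runner

### The arm

A 6-joint arm with a two-finger parallel gripper is mounted at the origin on a cart in front of the work surface, level with it; the furniture and walls round the work are solid. World frame = base frame: x ahead of the robot, y to its left, z up, the work surface at z = 0. Lengths are in mm, angles in rad, forces in N, time in s.
With the tool pointing down it reaches from about 375 to 975 mm from the base axis. Payload 3.8 kg.
Tool frame: the origin (TCP) lies at the very end of the fingers, on their centre line; the grasp point (between the pads) lies 19 mm behind it (env.pinch_z is the distance from the TCP to the grasp point, in mm); z points along the fingers, y is the line along which they close (so a half turn about z gives the same grasp; the last joint's range is limited). The gripper opens to 88 mm and grips with 3 to 60 N. Pads are 18 mm wide; open, the fingers measure 123 mm over their backs; the gripper's body (75 mm by 187 mm) begins 45 mm behind the grasp point.
Start: joints at [1.295, 0.264, 1.604, -0, 1.274, -0.037], TCP at [159.66, 655.84, 238.706] pointing down, gripper open.
Joint ranges: [-2.63, 2.63], [-0.94, 2.18], [0.31, 2.57], [-1.31, 4.45], [0, 2.66], [-2.55, 2.55]. Speed limits (rad/s): [2.57, 2.57, 3.14, 3.14, 3.14, 3.14].

### API

Orientations are given as a 3x3 rotation matrix whose columns are the frame's x, y, z axes.
In Python, from station import env gives the robot as it stands. Calls block until the motion is done:
- env.move_ptp(position, orientation): joint-space move of the TCP to a pose.
- env.line_to(position, attitude=None, speed=150): straight line of the TCP; attitude=None keeps the orientation; speed is the mean speed in mm/s.
- env.movej(angles): joint-space move.
- env.move_gripper(opening, strength=None): opening from 0.0 (shut) to 1.0 (fully open); strength is the grip in N (None keeps the last); returns when the fingers have stopped.
- env.sleep(seconds).
- env.solve_ik(position, orientation): joint angles nearest the present ones, or None.
- env.snapshot(name): name is "side" or "top"; returns the picture (420x560x3 uint8, red, green, blue); there is no depth.
- env.get_calibration(name): a dict with "intrinsics" (3x3 intrinsics, pixels), "xyz" and "attitude" of the camera in the world. Camera axes: x right, y down, z forward; pixel columns grow to the right and rows downward; lengths in mm; the calibration is good to about 2 mm. A picture is of the moment at which its call begins. get_calibration takes no time and is no camera call.
A pose or a line that the arm cannot do raises env.MotionError and nothing moves.
- env.hand_in(): hands the job in; it is judged then, once.
Readings, each from a call of its own:
- env.read_t(): time.
- env.read_joint_positions(): joint angles.
- env.read_qvel(): joint speeds.
- env.read_effort(): joint torques, N m.
- env.read_ee_pos(): TCP position.
- env.read_tool_rot(): TCP orientation.
- env.read_contact_force(): force on the tool from outside, world axes, zero at the start.
- env.read_torque(): the same for the moment, N m.
- env.read_gripper_width(): opening from 0.0 (shut) to 1.0 (fully open).
- env.read_grip_force(): force on a finger pad.
Only numpy, scipy, OpenCV 4.12 (cv2) and the standard library are available. Lean on these libraries where they do the work, as an engineer would, in place of code of your own. Each camera call takes 0.05 s, during which the arm holds its last target. There are 200 camera calls.

### The job

On the clamping fixture a slow nut runner is turning the nut, and the bolt just turns along with it because nobody holds its head, which sits hidden in the narrow gap behind the upright bracket. Take the black power brick off the top of the gap and lay it flat on the free worktop clear of the fixture, gently and without shifting the other loose things; then reach down into the gap, grip the hexagonal bolt head between the fingers and keep it from turning. Finish while still holding the head: the program ends with the fingers gripping it and the bolt standing still.

Things in the scene. Friction and masses are not known exactly. Their poses are not given: they have to be found in the camera images.
- bracket: aluminium fixture, fixed: base 170x90x8 mm with two upright plates 8 mm thick, 90 wide, tops 95 above the worktop, 52 mm gap between them, open above and at the sides. The front one is the bracket; before it lies the runner's motor (48 thick, top at 89). Origin: worktop level below the bolt head, mid-gap. x: along the bolt, away from the robot (+-30 deg); y across; z up. Base x=-117 to +53 mm
- bolt_head (a point): centre of the bolt head, mid-gap, 65 mm above the worktop, 30 below the plates' tops; axes of the fixture. Dark steel hexagon, 24 mm across flats, 27.7 across corners, 14 thick along the bolt; a 17 mm shank joins it to the bracket; 19 mm free between head and each plate. Fingers coming down from above and closing along the fixture's y find room on both sides of it
- gap_top (a point): middle of the gap at the height of the plates' tops, 95 mm above the worktop, straight above the bolt head; axes those of the fixture
- bolt (a joint): angle of the bolt about the fixture's x (rad), growing at about 0.13 rad/s: the runner drags it round with 0.04 N m (damping 0.3 N m s/rad). At multiples of 1.047 two flats stand upright, facing the fixture's +y and -y. At other angles closing fingers turn the head by up to 0.52 rad either way until its flats lie on them, in a second or two
- hex_bolt: the bolt with its hexagonal head; origin at the middle of the head (as point bolt_head), x axis along the bolt; it turns about x
- power_brick: the black power brick of point brick_center; origin at the centre of its underside
- brick_center (a point): centre of the black plastic power brick, a box 50 mm (its x) by 110 mm (its y) by 30 mm (its z, up), 220 g, loose; it lies across the two plates on top of the gap, its long side roughly along the bolt, its underside 95 mm above the worktop
- red_driver: loose screwdriver with red handle, 184 mm long (its y) and 26 mm thick, lying left of the fixture, roughly along it; origin under its middle; to be left alone
- spare_union: loose brass union nut, 33 x 29 x 19 mm, on the worktop right of the fixture; origin under its middle; to be left alone
- dropper_bottle: loose small brown dropper bottle, 33 mm thick, 102 mm tall, standing at the left of the worktop; origin at the centre of its base; to be left alone
- syringe: loose white syringe, 145 mm long (its y), 38 mm across the flange, 25 mm high, lying at the left of the worktop; origin under its middle; to be left alone
- pendant: loose black hand pendant with keys, 196 x 85 x 28 mm, lying at the right of the worktop; origin under its middle; to be left alone
Mind the look-alikes: they are no part of the job. Of the things shaped like the power_brick, the black one is meant.

How it is judged (in metres and radians):
On the way, in this order (a step that is already met when the one before it is completed fails the run):
1. the power brick lies flat on the worktop, off the fixture and let go (height (world z) of brick_center below 0.022 m and angle between brick_center's own z axis and vertical below 0.12 rad and horizontal distance between brick_center and bolt_head above 0.09 m and contact force between power_brick and bracket below 0.05 N and contact force between the fingers and power_brick below 0.05 N and linear speed of power_brick below 0.03 m/s), for 0.2 s.
2. the bolt head is gripped in the gap and the bolt stands still (contact force between the fingers and hex_bolt above 8 N and distance between the grasp point and bolt_head below 0.02 m and velocity of joint bolt between -0.02 and 0.02 rad/s), for 1 s.
At the end, for the whole second after the job is handed in: Fingers grip the bolt head (over 8 N, grasp point within 20 mm of its centre), bolt turning under 0.02 rad/s; the brick lies flat on the worktop (centre under 22 mm high, tilt under 0.12 rad), at rest, let go, touching no part of the fixture, at least 90 mm from the bolt head in plan (all of step 1 and all of step 2); the arm keeps its last pose, push and grip.
It fails at once if one of the other loose things (screwdriver, union nut, bottle, syringe, pendant) is shifted by more than 30 mm (distance of any of red_driver, spare_union, dropper_bottle, syringe, pendant from where it was at the start of the episode above 0.03 m).
It fails at once if the power brick is dropped or knocked down: it moves faster than 0.9 m/s out of the fingers (linear speed of power_brick above 0.9 m/s and contact force between the fingers and power_brick below 0.05 N).
It also fails if it takes over 48 s, if anything falls off the work surface, if the arm or the gripper's body presses on something with over 40 N, if the wrist force passes 120 N, or if a joint passes its speed limit or range.

## Working session

There is one attempt and no reset: what is moved stays moved. The work goes in short steps, each a Python script; the robot and the scene stay as the last script left them, time stands still between calls to the robot, and variables do not carry over. Pictures are saved under pics/ and viewed, at most 10 in all, crops included, and the job is handed in when it is done.

```bash
mkdir -p pics
python3 - <<'E'
from station import env
import cv2,numpy as np
for n in("top","side"):
    im=env.snapshot(n); cv2.imwrite(f"pics/{n}0.png",im[:,:,::-1]); c=env.get_calibration(n); print(n,c)
print(env.read_t())
E
```

```text
top {'intrinsics': array([[486.08272693,   0.        , 279.32902134],
       [  0.        , 486.08272693, 213.19202621],
       [  0.        ,   0.        ,   1.        ]]), 'xyz': array([ 183.45595973,    1.5650134 , 1388.22473655]), 'attitude': array([[ 0.01769217, -0.98004875,  0.19796825],
       [-0.99979607, -0.01926933, -0.00604301],
       [ 0.00973716, -0.19782096, -0.98018981]])}
side {'intrinsics': array([[382.4162061 ,   0.        , 277.61416489],
       [  0.        , 382.4162061 , 209.14694212],
       [  0.        ,   0.        ,   1.        ]]), 'xyz': array([ 135.22089604, -932.81838393,  498.13245764]), 'attitude': array([[ 0.94787466, -0.14209608,  0.28520577],
       [-0.31766746, -0.35140131,  0.88068411],
       [-0.02492008, -0.92537875, -0.3782237 ]])}
0.1
```

View pics/top0.png

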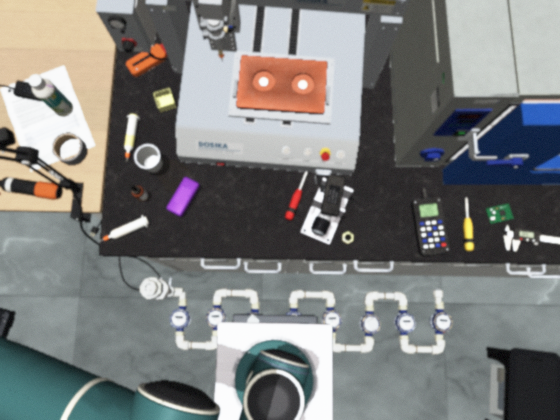

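View pics/side0.png

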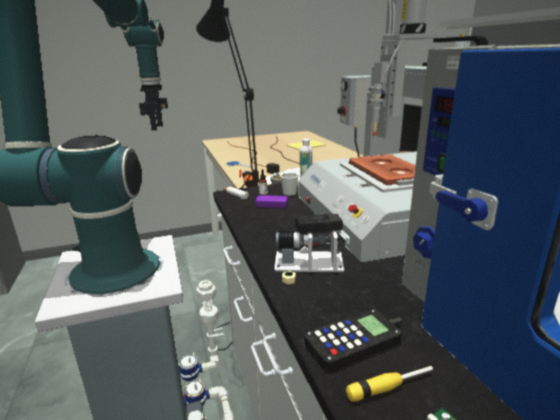

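Run:
```python
import cv2,numpy as np
a=cv2.imread("pics/top0.png")[160:250,275:375]; b=cv2.imread("pics/side0.png")[205:285,265:365]
a=cv2.resize(a,None,fx=4,fy=4,interpolation=cv2.INTER_CUBIC);b=cv2.resize(b,None,fx=4,fy=4,interpolation=cv2.INTER_CUBIC)
a=cv2.convertScaleAbs(a,alpha=1.8,beta=15);b=cv2.convertScaleAbs(b,alpha=1.8,beta=15)
b=cv2.copyMakeBorder(b,0,40,0,0,cv2.BORDER_CONSTANT)
cv2.imwrite("pics/crop.png",np.hstack([a,b]))
```

```text
(no output)
```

View pics/crop.png

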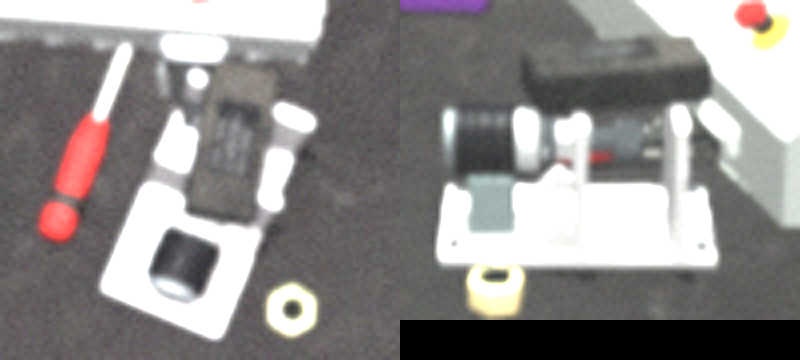

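```bash
cat > h.py <<'E'
import numpy as np, cv2
from station import env
def ray(n,px,z):
    c=env.get_calibration(n);K=c["intrinsics"];R=np.array(c["attitude"]);o=np.array(c["xyz"])
    d=R@np.linalg.inv(K)@np.array([px[0],px[1],1.]); return o+d*(z-o[2])/d[2]
def proj(n,P):
    c=env.get_calibration(n);q=np.array(c["attitude"]).T@(np.array(P,float)-c["xyz"]).T; q=c["intrinsics"]@q
    return (q[:2]/q[2]).T
def down(yaw):  # tool z down, tool y at angle yaw+90 in world
    y=np.array([-np.sin(yaw),np.cos(yaw),0]);z=np.array([0,0,-1.]);return np.c_[np.cross(y,z),y,z]
E
python3 - <<'E'
from h import *
cr=lambda p:np.array(p)/4+np.array([275,160])-.375
b=[ray("top",cr(p),125) for p in[(218,65),(278,72),(250,218),(190,208)]]
print("brick",np.round(b,1),np.mean(b,0)); b=np.array(b)
print(np.linalg.norm(b-np.roll(b,-1,0),axis=1)); v=b[0]+b[1]-b[2]-b[3]; print("yaw",np.arctan2(v[1],v[0]))
L,R=[ray("top",cr(p),8) for p in[(102,290),(222,338)]]
print(L,R,np.linalg.norm(L-R)); w=L-R; fy=np.arctan2(-w[0],w[1]); u=np.array([np.cos(fy),np.sin(fy),0]); O=(L+R)/2+117*u; O[2]=0;print("fix",fy,O)
print("place",ray("top",(238,208),0), "others",[ray("top",p,10)[:2].round() for p in[(183,196),(290,215),(305,175),(140,192),(348,237)]])
y=np.array([-u[1],u[0],0]);P=lambda a,bb,z:O+a*u+bb*y+np.array([0,0,z])
pts=[P(a,c,8) for a in(-117,53) for c in(-45,45)]+[P(a,c,95) for a in(-34,-26,26,34) for c in(-45,45)]
ims=[]
for n,(x0,y0,w,h) in(("top",(275,160,100,90)),("side",(265,205,100,80))):
    im=cv2.resize(cv2.imread(f"pics/{n}0.png")[y0:y0+h,x0:x0+w],None,fx=4,fy=4,interpolation=cv2.INTER_CUBIC)
    im=cv2.convertScaleAbs(im,alpha=1.4)
    for i,q in enumerate(proj(n,pts)): cv2.circle(im,tuple(int(t) for t in((q-[x0,y0])*4+1.5)),3,(0,0,255) if i<4 else (0,200,0),-1)
    for q in proj(n,b): cv2.circle(im,tuple(int(t) for t in((q-[x0,y0])*4+1.5)),3,(255,100,0),-1)
    ims.append(cv2.copyMakeBorder(im,0,360-im.shape[0],0,0,cv2.BORDER_CONSTANT))
cv2.imwrite("pics/ov.png",np.hstack(ims))
E
```

```text
brick [[ 543.8 -138.6  125. ]
 [ 539.8 -179.1  125. ]
 [ 439.1 -159.6  125. ]
 [ 445.1 -119.8  125. ]] [ 491.94112    -149.26823559  125.        ]
[ 40.64612908 102.56605191  40.27976219 100.55725235]
yaw -0.18983194315740734
[407.86398364 -67.71697682   8.        ] [ 374.74312648 -153.95453675    8.        ] 92.37915306352352
fix -0.3666945767458722 [ 500.5251075  -152.78396868    0.        ]
place [476.91500997 113.83941517   0.        ] others [array([507., 274.]), array([457., -38.]), array([578., -80.]), array([517., 400.]), array([ 396., -205.])]
```

View pics/ov.png

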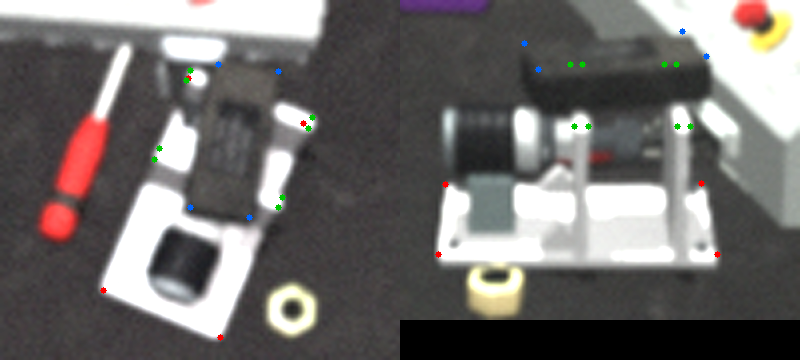

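Candidates for the brick: the black box on the fixture at top (333,194), the purple box at (183,196), the black pendant at (431,225), the orange box at (147,62). I'm choosing (333,194), and the crop confirms it is black and lies across both plates. The overlay of the fixture estimate agrees with both views.

Run:
```python
from h import *
print("furnace low edge",ray("top",(300,168),10),"top edge?",ray("top",(300,152),100))
R=down(-0.19); B=np.array([492,-149.5,0])
for p in([400,150,250],[492,-149.5,200]): print(env.solve_ik(p,R))
env.move_ptp([400,150,250],R); env.move_ptp(B+[0,0,200],R)
env.line_to(B+[0,0,99],speed=100)
print(env.read_contact_force())
env.move_gripper(0.3,20)
print(env.read_gripper_width()*88,env.read_grip_force(),env.read_ee_pos(),env.read_t(),env.read_contact_force())
cv2.imwrite("pics/side1.png",env.snapshot("side")[:,:,::-1][150:290,210:380].repeat(4,0).repeat(4,1))
```

```text
furnace low edge [598.96253103 -65.48152818  10.        ] top edge? [617.99927816 -60.67494402 100.        ]
[ 3.00451125e-01 -2.29813725e-01  2.08474465e+00 -4.44089210e-16
  1.28666173e+00 -1.08034520e+00]
[-3.43438470e-01 -1.29327113e-02  1.98700420e+00 -4.44089210e-16
  1.16752117e+00 -1.72423480e+00]
[ 0.10640369 -0.48834769 -0.01178024]
49.58088629843287 19.985147388651967 [ 492.01157935 -149.46656977   99.08167039] 5.1417 [-0.77858315 -0.22643892  0.00246788]
```

View pics/side1.png

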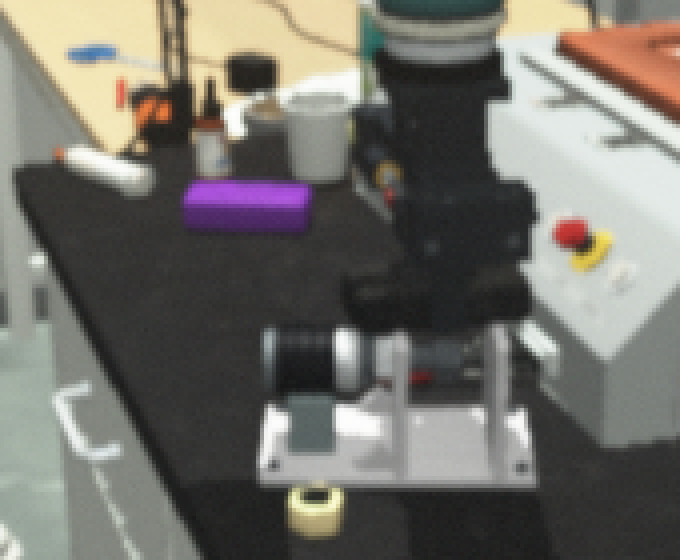

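The fingers hold the brick at 49.6 mm. Next I lift and place it at (470,110).

Run:
```python
from h import *
B=np.array([492,-149.5,0]); P=np.array([470,112,0])
env.line_to(B+[0,0,190],speed=80); print(env.read_gripper_width()*88)
env.line_to(P+[0,0,190],speed=150)
env.line_to(P+[0,0,30],speed=110); f0=env.read_contact_force()
env.line_to(P+[0,0,5],speed=30); print(f0,env.read_contact_force(),env.read_ee_pos())
env.move_gripper(0.95); env.line_to(P+[0,0,120],speed=120)
print(env.read_t())
t=env.snapshot("top");s=env.snapshot("side")
cv2.imwrite("pics/top2.png",t[:,:,::-1]);cv2.imwrite("pics/side2.png",s[:,:,::-1])
f=lambda im:cv2.convertScaleAbs(cv2.resize(im[:,:,::-1],None,fx=3.5,fy=3.5,interpolation=cv2.INTER_CUBIC),alpha=1.5)
a=f(t[155:255,215:375]);b=f(s[190:280,240:370]) 
cv2.imwrite("pics/c2a.png",a);cv2.imwrite("pics/c2b.png",b)
```

```text
49.84036468127482
[ 0.14443549  0.57122535 -2.25025693] [-0.05068178  0.63771832 -1.87273898] [470.18740509 112.03504307   5.12473421]
12.7417
```

View pics/c2a.png

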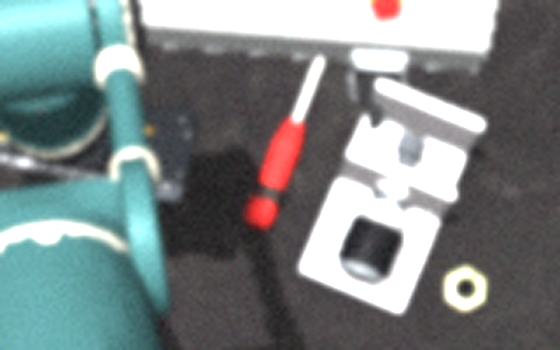

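View pics/c2b.png

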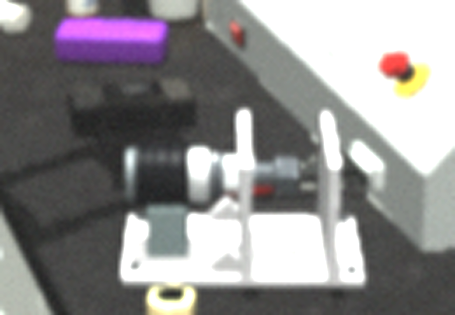

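Top view: the brick is clear of the fixture and the bolt head shows at crop (410,148). Side view: the brick lies flat on the worktop, and the head is at crop (287,168). I'll check the head position from both views.

Run:
```python
from h import *
c=lambda p,o:np.array(p)/3.5+np.array(o)-.36
print("head top z~74",ray("top",c((410,147),(215,155)),74))
print("side z65",ray("side",c((287,168),(240,190)),65))
L,R=[ray("top",c(p,(215,155)),8) for p in((301,269),(404,312))]
a,b=[ray("top",c(p,(215,155)),95) for p in((379,88),(485,127))]
for p,q in((L,R),(a,b)): w=p-q; print(np.arctan2(-w[0],w[1]),np.linalg.norm(w),(p+q)/2)
O=np.array([500.5,-152.8,65]); print("proj est crop", (proj("top",[O+[0,0,9]])-[215,155]+.36)*3.5,(proj("side",[O])-[240,190]+.36)*3.5)
# bottle etc unaffected; IK options for the grasp
for y in(-.36,-.36+np.pi): print(env.solve_ik([500,-152,46],down(y)))
```

```text
head top z~74 [ 498.69857065 -151.53034128   74.        ]
side z65 [ 504.5464318  -145.61816468   65.        ]
-0.38201138363081477 91.18702264015553 [ 392.72377656 -111.48878971    8.        ]
-0.34560565624714523 88.38362062912125 [ 525.91948164 -166.41448813   95.        ]
proj est crop [[411.58811903 144.82461146]] [[286.02861927 173.12414881]]
[-3.42787487e-01  1.81903916e-01  2.09644105e+00 -4.44089210e-16
  8.63247684e-01 -1.55358381e+00]
[-3.42787487e-01  1.81903916e-01  2.09644105e+00 -4.44089210e-16
  8.63247684e-01  1.58800884e+00]
```

Run:
```python
from h import *
R=down(-.36); H=np.array([500,-152,0])
env.line_to([470,112,200],speed=200)
env.move_ptp(H+[0,0,200],R); env.move_gripper(0.75,35)
env.line_to(H+[0,0,105],speed=150)
f0=env.read_contact_force()
for z in(90,75,60,46):
    env.line_to(H+[0,0,z],speed=50); f=env.read_contact_force()-f0
    if np.linalg.norm(f)>6: print("contact",z,f); break
else:
    env.move_gripper(0.0,35)
for _ in range(4):
    print(round(env.read_t(),2),env.read_gripper_width()*88,env.read_grip_force(),(env.read_contact_force()-f0).round(2)); env.sleep(.7)
print(env.read_ee_pos())
f=lambda im:cv2.convertScaleAbs(cv2.resize(im[:,:,::-1],None,fx=3.5,fy=3.5,interpolation=cv2.INTER_CUBIC),alpha=1.5)
a=f(env.snapshot("top")[155:265,160:375]);b=f(env.snapshot("side")[180:280,240:370])
cv2.imwrite("pics/c3.png",cv2.resize(np.vstack([a,cv2.copyMakeBorder(b,0,0,0,a.shape[1]-b.shape[1],cv2.BORDER_CONSTANT)]),None,fx=.8,fy=.8))
```

```text
18.16 23.58230314941984 33.841588589712046 [-3.37 -8.05 -0.22]
18.86 23.88015220320308 33.838832351902965 [-2.49 -7.97 -1.02]
19.56 23.90524414374277 33.838935313979164 [-1.33 -7.21 -0.11]
20.26 23.97745285691759 33.83896184095647 [-3.59 -8.06 -0.57]
[ 499.37446708 -153.91592113   46.01193668]
```

View pics/c3.png

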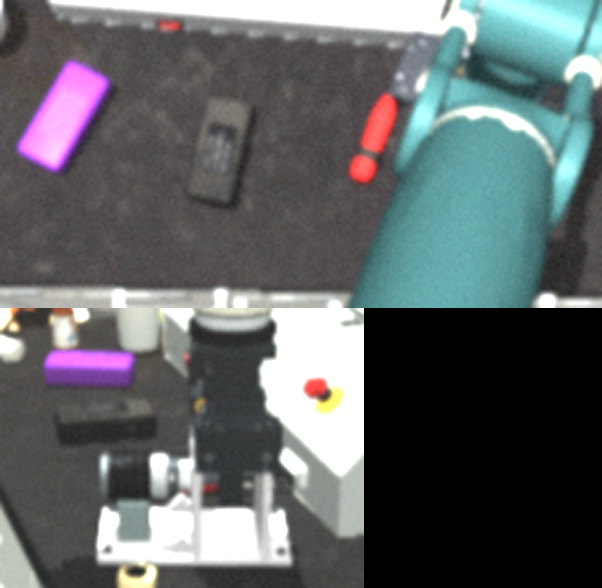

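The picture shows the brick flat at (222,150), the screwdriver in place at (373,140), and the fingers in the gap. The 24 mm opening matches the head's flats, and the grip is a steady 34 N.

Run:
```python
from station import env
env.sleep(1.0); print(env.read_gripper_width()*88,env.read_grip_force(),env.read_t()); print(env.hand_in())
```

```text
23.664739500415017 33.83893649617676 22.0583
the job is handed in; nothing more can be done
None
```

I handed the job in at 22 s: the fingers hold the bolt head across its flats with 34 N at a steady 24 mm opening, and the brick lies flat on the worktop clear of the fixture. I had no direct reading of the bolt's speed, and the hand-in gave no verdict.

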